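Find the loose wing nut on a consolidation cell and mark it

TASK

One of the four wing nuts that hold down the cover of the soil test cell has worked loose; the others are tight. Feel for it by pressing lightly on the side of a wing clockwise, the tightening way, and stop as soon as a nut resists (never over about 30 N): the loose one gives way easily, and you should turn it clockwise about 15 degrees to be sure. Then slip the grey marker ring over that nut's stud so that it lies flat on the nut, and leave the tin, cup and weight where they stand.

Things in the scene. Friction and masses are not known exactly. Their poses are not given: they have to be found in the camera images.
- cell: low round aluminium soil consolidation cell, fixed to the bench: two flanges 250 mm across, upper face of the cover 65 mm above the bench; a small capped port (28 mm across) rises 26 mm from the middle of the cover. Origin: centre of its underside. Four studs stand on a circle of 90 mm radius on the cover, a quarter turn apart
- stud_a: fixed upright steel stud, 10 mm diameter, on the cover; origin on its axis at the cover's upper face, z up. On it a 4 mm washer (36 mm across), then a wing nut; the stud's top is 54 mm above the cover. Which stud is where, and how each nut is turned, varies
- wing_a (a point): point on the axis of the wing nut on stud_a, at its top face (22 mm above the cover, 32 mm below the stud's top); its x axis runs along the two wings. Steel nut: round hub 28 mm in diameter, top flat; two straight wings in one line, 76 mm from tip to tip, 9 mm thick, spanning 6 to 20 mm above the cover
- nut_a (a joint): turn of the wing nut on stud_a in rad, 0 at the start, growing clockwise seen from above (the tightening way). It stays where it is left and does not rise or sink. A tight nut holds against more than 2.5 N m (over 80 N pressed sideways on a wing 30 mm from the axis), far beyond the light push that is allowed, the loose one gives way at about 0.1 N m (3 to 4 N there) and then keeps turning against the same drag
- stud_b: fixed upright steel stud, 10 mm diameter, on the cover; origin on its axis at the cover's upper face, z up. On it a 4 mm washer (36 mm across), then a wing nut; the stud's top is 54 mm above the cover. Which stud is where, and how each nut is turned, varies
- wing_b (a point): point on the axis of the wing nut on stud_b, at its top face (22 mm above the cover, 32 mm below the stud's top); its x axis runs along the two wings. Steel nut: round hub 28 mm in diameter, top flat; two straight wings in one line, 76 mm from tip to tip, 9 mm thick, spanning 6 to 20 mm above the cover
- nut_b (a joint): turn of the wing nut on stud_b in rad, 0 at the start, growing clockwise seen from above (the tightening way). It stays where it is left and does not rise or sink. A tight nut holds against more than 2.5 N m (over 80 N pressed sideways on a wing 30 mm from the axis), far beyond the light push that is allowed, the loose one gives way at about 0.1 N m (3 to 4 N there) and then keeps turning against the same drag
- stud_c: fixed upright steel stud, 10 mm diameter, on the cover; origin on its axis at the cover's upper face, z up. On it a 4 mm washer (36 mm across), then a wing nut; the stud's top is 54 mm above the cover. Which stud is where, and how each nut is turned, varies
- wing_c (a point): point on the axis of the wing nut on stud_c, at its top face (22 mm above the cover, 32 mm below the stud's top); its x axis runs along the two wings. Steel nut: round hub 28 mm in diameter, top flat; two straight wings in one line, 76 mm from tip to tip, 9 mm thick, spanning 6 to 20 mm above the cover
- nut_c (a joint): turn of the wing nut on stud_c in rad, 0 at the start, growing clockwise seen from above (the tightening way). It stays where it is left and does not rise or sink. A tight nut holds against more than 2.5 N m (over 80 N pressed sideways on a wing 30 mm from the axis), far beyond the light push that is allowed, the loose one gives way at about 0.1 N m (3 to 4 N there) and then keeps turning against the same drag
- stud_d: fixed upright steel stud, 10 mm diameter, on the cover; origin on its axis at the cover's upper face, z up. On it a 4 mm washer (36 mm across), then a wing nut; the stud's top is 54 mm above the cover. Which stud is where, and how each nut is turned, varies
- wing_d (a point): point on the axis of the wing nut on stud_d, at its top face (22 mm above the cover, 32 mm below the stud's top); its x axis runs along the two wings. Steel nut: round hub 28 mm in diameter, top flat; two straight wings in one line, 76 mm from tip to tip, 9 mm thick, spanning 6 to 20 mm above the cover
- nut_d (a joint): turn of the wing nut on stud_d in rad, 0 at the start, growing clockwise seen from above (the tightening way). It stays where it is left and does not rise or sink. A tight nut holds against more than 2.5 N m (over 80 N pressed sideways on a wing 30 mm from the axis), far beyond the light push that is allowed, the loose one gives way at about 0.1 N m (3 to 4 N there) and then keeps turning against the same drag
- marker: grey plastic marker ring lying flat on the bench: outside 44 mm, hole 20 mm, height 24 mm, 50 g; origin at the centre of its underside. It drops over a stud (10 mm) with 5 mm play all round and rests flat on the nut's top
- tin: bystander: closed aluminium sample tin, 60 mm across, 70 mm high, origin under its centre
- cup: bystander: open steel cup, 80 mm across the rim, 70 mm high, origin under its centre
- weight: bystander: brass balance weight, 48 mm across, 64 mm high, origin under its centre
Things that resemble listed ones, but are neither listed nor needed, are in the scene too. Several things look just like the marker: the one meant starts nearest to the robot's base.

How it is judged:
On the way, in this order (a step that is already met when the one before it is completed fails the run):
1. the loose nut has been felt out: turned clockwise by at least 0.15 rad (value of joint any of nut_a, nut_b, nut_c, nut_d above 0.15 rad), for 0.1 s.
2. the marker ring lies flat on the loose nut, over its stud (((horizontal distance between marker and stud_a below 0.008 m and z of marker in the frame of stud_a between 0.018 and 0.027 m and value of joint nut_a above 0.12 rad) or (horizontal distance between marker and stud_b below 0.008 m and z of marker in the frame of stud_b between 0.018 and 0.027 m and value of joint nut_b above 0.12 rad) or (horizontal distance between marker and stud_c below 0.008 m and z of marker in the frame of stud_c between 0.018 and 0.027 m and value of joint nut_c above 0.12 rad) or (horizontal distance between marker and stud_d below 0.008 m and z of marker in the frame of stud_d between 0.018 and 0.027 m and value of joint nut_d above 0.12 rad)) and angle between marker's own z axis and vertical below 0.12 rad), for 0.2 s.
At the end, for the whole second after the job is handed in: The marker ring lies flat (within 0.12 rad) and at rest on the top of the loose nut, around its stud (centre within 8 mm of the stud's axis, underside 18 to 27 mm above the cover); the loose nut is still at least 0.12 rad clockwise of its start (all of step 2 and linear speed of marker below 0.02 m/s); the robot touches nothing.
It fails at once if a tight nut is forced round as well as the loose one (two nuts turned clockwise by more than 0.1 rad) (value of joint each of nut_a, nut_b above 0.1 rad or value of joint each of nut_a, nut_c above 0.1 rad or value of joint each of nut_a, nut_d above 0.1 rad or value of joint each of nut_b, nut_c above 0.1 rad or value of joint each of nut_b, nut_d above 0.1 rad or value of joint each of nut_c, nut_d above 0.1 rad).
It fails at once if a nut is undone (turned anticlockwise by more than 0.15 rad from its start) (value of joint any of nut_a, nut_b, nut_c, nut_d below -0.15 rad).
It fails at once if a nut or stud is pressed with more than 45 N (contact force between any of the arm, the fingers and stud_a above 45 N or contact force between any of the arm, the fingers and stud_b above 45 N or contact force between any of the arm, the fingers and stud_c above 45 N or contact force between any of the arm, the fingers and stud_d above 45 N).
It fails at once if the tin, cup or weight is moved by more than 30 mm or tipped (distance of any of tin, cup, weight from where it was at the start of the episode above 0.03 m or angle between any of tin, cup, weight's own z axis and vertical above 0.3 rad).
It also fails if it takes over 69 s, if anything falls off the work surface, if the arm or the gripper's body presses on something with over 40 N, if the wrist force passes 120 N, or if a joint passes its speed limit or range.

ROBOT

A 6-joint arm with a two-finger parallel gripper is mounted at the origin on the work surface. World frame = base frame: x ahead of the robot, y to its left, z up, the work surface at z = 0. Lengths are in m, angles in rad, forces in N, time in s.
With the tool pointing down it reaches from about 0.25 to 0.775 m from the base axis. Payload 4 kg.
Tool frame: the origin (TCP) lies on the centre line of the jaws, within the pads' length; the fingertips stand 25 mm ahead of it and the grasp point (between the pads) lies 6 mm ahead of it; z points along the fingers, y is the line along which they close (so a half turn about z gives the same grasp; the last joint's range is limited). The gripper opens to 94 mm and grips with 3 to 60 N. Pads are 16 mm wide; open, the fingers measure 119 mm over their backs; the gripper's body (75 mm by 177 mm) begins 78 mm behind the grasp point.
Start: joints at [-1.216, 0.087, 1.371, -0, 1.684, -0.103], TCP at [0.243, -0.493, 0.231] pointing down, gripper open.
Joint ranges: [-3.1, 3.1], [-0.76, 2.03], [0.27, 2.55], [-1.08, 4.22], [0.17, 2.65], [-2.57, 2.57]. Speed limits (rad/s): [2.79, 2.79, 3.14, 3.14, 3.14, 3.14].

INTERFACE

Orientations are given as [roll, pitch, yaw] about the fixed x, y, z axes, in that order (R = Rz(yaw) Ry(pitch) Rx(roll)).
In Python, from bench import robot, imaging gives the robot as it stands. The module is installed in compiled form; this text tells all that it offers.
- The arm moves only by the tool drive_tool, never from a script. Its argument "series" is a list of rows, each a list of 3 entries, a list of its own where there are three numbers: the finger opening in m, from 0 to 0.094, then the shift along the tool's x, y, z in m, then the turn, a rotation vector about the tool's x, y, z in rad. A call has 1 to 5 rows; each row is the pose to reach, as a shift and turn from the pose commanded when the call began, along the tool's axes at that moment; what a row does not reach only later rows make up. A row lasts 1/8 s, in which the tool goes at most 62.5 mm and 10.7 degrees, less where a joint would pass 70% of its speed; a pose out of reach is approached as far as the arm can. A call with a gripper value outside its range is refused whole. The fingers move at their own pace and stop on an object; the grip force is fixed at half the most. Time passes only in rows, so rows that repeat a pose let the fingers close. It gives the time, the measured TCP pose, the force, the opening and the grip force at its end, in the units of the state.
- robot.get_obs(): the state, without advancing time (a new reading comes with each control period).
- imaging.snapshot(name): name is "side" or "top" or "wrist"; returns the picture (420x560x3 uint8, red, green, blue); there is no depth.
- imaging.get_calibration(name): a dict with "intrinsics" (3x3 intrinsics, pixels), "k1" (the pictures are not rectified: a ray, as slopes to the right and down, at radius r is drawn at 1 + k1 r^2 times it, then the intrinsics apply), "position" and "rotation" of the camera in the world. Camera axes: x right, y up, looking along -z (the intrinsics and any distortion apply to the point x, -y, -z); pixel columns grow to the right and rows downward; lengths in m; the calibration is good to about 2 mm. A picture is of the moment at which its call begins: read the wrist's pose just before it. get_calibration takes no time and is no camera call; for the wrist camera it gives the pose at the moment of the call.
- robot.close_job(): hands the job in; it is judged then, once.
The state is a dict: "time": time; "joint_positions": joint angles; "qvel": joint speeds; "joint_torque": joint torques, N m; "tool_pos": TCP position; "ee_rot": TCP orientation; "wrist_force": force on the tool from outside, world axes, zero at the start; "wrist_torque": the same for the moment, N m; "width": finger opening in m; "finger_force": force on a finger pad.
Only numpy, scipy, OpenCV 4.12 (cv2) and the standard library are available. Lean on these libraries where they do the work, as an engineer would, in place of code of your own. Each camera call takes 0.05 s, during which the arm holds its last target. There are 200 camera calls.

## Working session

There is one attempt and no reset: what is moved stays moved. The work goes in short steps, Python scripts to look and compute and a tool call to move; the robot and the scene stay as the last step left them, time stands still between calls to the robot, and variables do not carry over. Pictures are saved under pics/ and viewed, at most 10 in all, crops included, and the job is handed in when it is done.

Besides the shell and the picture viewer there is one more tool, called after ">>>" by a JSON object that holds its "op" and its "data". drive_tool: Moves the arm, as the interface text tells. Its arguments: {"type":"object","properties":{"series":{"type":"array"}},"required":["series"]}

```bash
mkdir -p pics; cat > h.py <<'E'
import numpy as np, cv2
from bench import robot, imaging
def px2ray(c,u,v):
    K=np.array(c["intrinsics"]);xd=np.linalg.solve(K,[u,v,1]);xd=xd[:2]
    x=xd.copy()
    for _ in range(30): x=xd/(1+c["k1"]*(x@x))
    return np.array(c["position"]),np.array(c["rotation"])@np.array([x[0],-x[1],-1])
def onz(c,u,v,z):
    p,d=px2ray(c,u,v); return p+d*(z-p[2])/d[2]
def proj(c,P):
    q=np.array(c["rotation"]).T@(np.array(P)-c["position"]);x=np.array([q[0],-q[1]])/-q[2]
    x=x*(1+c["k1"]*(x@x)); return (np.array(c["intrinsics"])@[x[0],x[1],1])[:2]
def save(name,f):
    c=imaging.get_calibration(name);im=imaging.snapshot(name);cv2.imwrite(f"pics/{f}.png",im[:,:,::-1]);return c,im
E
python3 - <<'E'
from h import *
for n in("top","side"):
    c,im=save(n,n+"0");print(n,c)
o=robot.get_obs();print(o)
a=cv2.imread("pics/top0.png");cv2.imwrite("pics/top0b.png",cv2.resize(a,(800,600),interpolation=cv2.INTER_CUBIC))
E
```

```text
top {'intrinsics': array([[396.35625835,   0.        , 279.50865255],
       [  0.        , 396.35625835, 213.64936252],
       [  0.        ,   0.        ,   1.        ]]), 'k1': 0.0030602969686663686, 'position': array([ 0.47423212, -0.04184185,  1.03510103]), 'rotation': array([ 0.11119741, -0.02112013, -1.57321987])}
side {'intrinsics': array([[541.33406608,   0.        , 278.65059775],
       [  0.        , 541.33406608, 210.08233252],
       [  0.        ,   0.        ,   1.        ]]), 'k1': -0.21985561734550907, 'position': array([-0.01839418,  0.76277804,  0.92822201]), 'rotation': array([ 0.8736177 , -0.01467564, -2.51460072])}
{'time': 0.1, 'joint_positions': array([-1.21609066e+00,  8.78883368e-02,  1.37205964e+00, -8.53785487e-06,
        1.68363003e+00, -1.03109977e-01]), 'qvel': array([-1.40374352e-03, -2.05877394e-03, -5.41707840e-03,  1.08001692e-03,
       -2.95756408e-05, -1.12325588e-03]), 'joint_torque': array([ 3.61659237e-03, -3.41249514e+01, -3.03302836e+01,  7.20146787e-02,
        3.03614675e-02, -1.05228185e-04]), 'tool_pos': array([ 0.24292877, -0.49295085,  0.22943929]), 'ee_rot': array([-3.13961697e+00, -1.95907123e-04,  4.57814500e-01]), 'wrist_force': array([-0.05577284, -0.31210901, -0.09697632]), 'wrist_torque': array([-0.00292863,  0.01467084,  0.01181895]), 'finger_force': 0.0, 'width': 0.09409683515985122}
```

View pics/top0b.png

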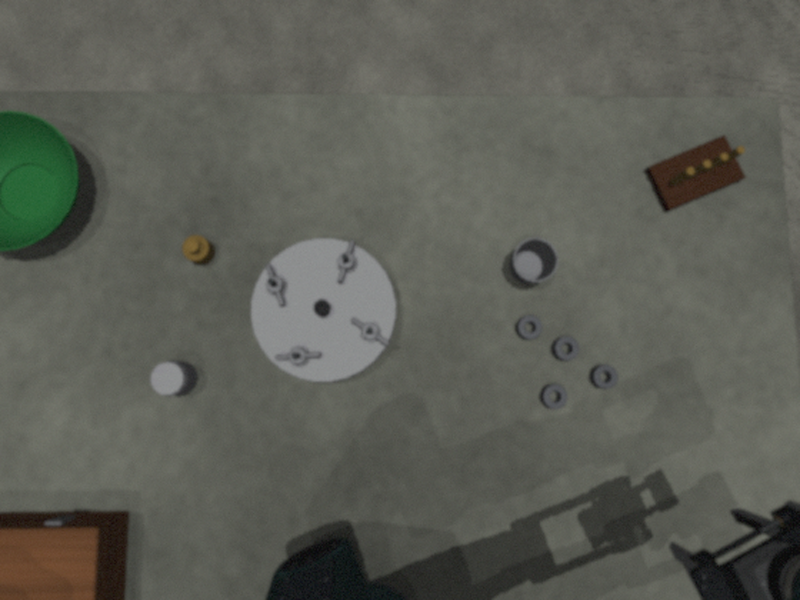

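View pics/side0.png

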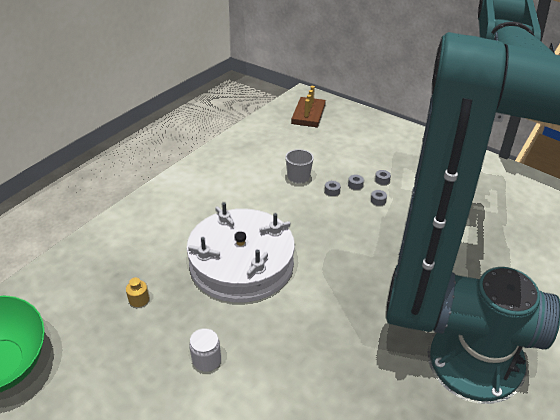

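The top view (800x600 scale) shows the cell at (323,309), with nuts at (347,260), (275,285), (300,355) and (370,331). The rings are at (528,327), (565,348), (604,376) and (554,396), the cup at (534,261), the tin at (172,378) and the weight at (197,250). The side view agrees. Next I'll measure these.

```bash
sed -i 's/^import numpy.*/&\nfrom scipy.spatial.transform import Rotation as R/; s/return c,im/return c,im/' h.py
cat >> h.py <<'E'
_g=imaging.get_calibration
def cal(name):
    c=dict(_g(name)); r=np.array(c["rotation"]); c["rotation"]=R.from_euler("xyz",r).as_matrix() if r.shape==(3,) else r; return c
E
sed -i 's/c=imaging.get_calibration(name);im/c=cal(name);im/' h.py
python3 - <<'E'
from h import *
c=cal("top");im=cv2.imread("pics/top0.png");g=cv2.cvtColor(im,cv2.COLOR_BGR2GRAY)
# cell
m=((g>125)).astype(np.uint8);m=cv2.morphologyEx(m,cv2.MORPH_CLOSE,np.ones((9,9)))
for k in cv2.findContours(m,0,1)[0]:
    if cv2.contourArea(k)>3000:
        e=cv2.fitEllipse(cv2.convexHull(k));print("cell",e,onz(c,*e[0],.065), np.array(e[1])/396*.97)
for n,(u,v),z in [("r",(528,327),.024),("r",(565,348),.024),("r",(604,376),.024),("r",(554,396),.024),("hub",(347,262),.087),("hub",(275,286),.087),("hub",(300,355),.087),("hub",(370,331),.087),("cup",(534,261),.07),("tin",(168,378),.07),("wt",(197,249),.064)]:
    p=onz(c,u*.7,v*.7,z);print(n,p.round(4),np.hypot(*p[:2]).round(3))
x,y,w,h=165,155,125,120
cv2.imwrite("pics/top1.png",cv2.resize(im[y:y+h,x:x+w],None,fx=5,fy=5,interpolation=cv2.INTER_CUBIC))
print(cal("wrist"))
E
```

```text
cell ((225.7469024658203, 216.42820739746094), (99.06212615966797, 100.76278686523438), 57.01299285888672) [0.57567236 0.06939097 0.065     ] [0.24265218 0.24681794]
r [ 0.5477 -0.2948  0.024 ] 0.622
r [ 0.5099 -0.3604  0.024 ] 0.624
r [ 0.4599 -0.4287  0.024 ] 0.629
r [ 0.4249 -0.3378  0.024 ] 0.543
hub [0.6538 0.0264 0.087 ] 0.654
hub [0.6126 0.1471 0.087 ] 0.63
hub [0.4968 0.1032 0.087 ] 0.507
hub [ 0.5366 -0.0129  0.087 ] 0.537
cup [ 0.6593 -0.297   0.07  ] 0.723
tin [0.4593 0.3255 0.07  ] 0.563
wt [0.6806 0.2875 0.064 ] 0.739
{'intrinsics': array([[296.13009457,   0.        , 282.35977531],
       [  0.        , 296.13009457, 210.94817378],
       [  0.        ,   0.        ,   1.        ]]), 'k1': -0.057969875685374435, 'position': array([ 0.31664778, -0.4576021 ,  0.38374651]), 'rotation': array([[ 0.44200936,  0.86059563,  0.25298792],
       [-0.89700753,  0.42478301,  0.12221656],
       [-0.00228593, -0.28095294,  0.95971882]])}
```

View pics/top1.png

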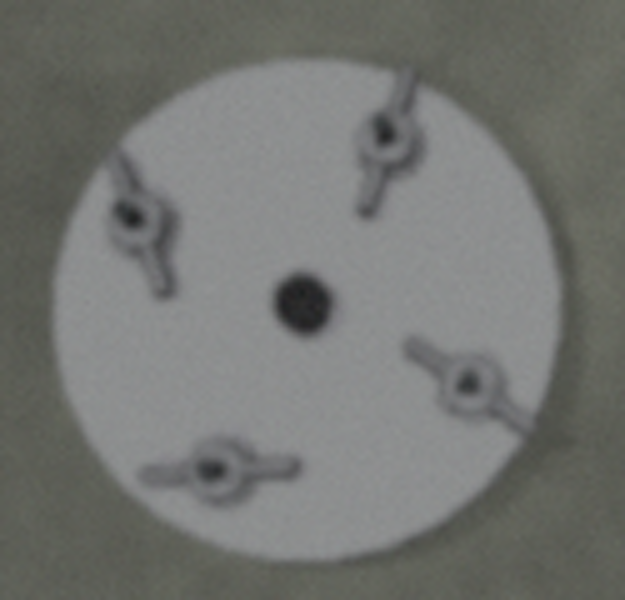

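The crop (5x, offset 165,155) shows the four nuts and their wing tips. They are N1 (411,78)-(368,213), N2 (118,153)-(166,293), N3 (148,477)-(296,466) and N4 (410,345)-(533,428).

```bash
cat > plan.py <<'E'
from h import *
c=cal("top")
T=[((411,78),(368,213),(390,140)),((118,153),(166,293),(138,220)),((148,477),(296,466),(222,470)),((410,345),(533,428),(470,386))]
W=lambda p,z:onz(c,165+p[0]/5,155+p[1]/5,z)[:2]
hub=np.array([W(t[2],.087) for t in T]);C=hub.mean(0)
q=hub-C;a=np.unwrap(np.arctan2(q[:,1],q[:,0])-np.array([0,1,2,3])*np.pi/2,period=2*np.pi)
a0=a.mean();S=C+.09*np.array([[np.cos(a0+k*np.pi/2),np.sin(a0+k*np.pi/2)] for k in range(4)])
ang=[np.arctan2(*(W(t[0],.085)-W(t[1],.085))[::-1]) for t in T]
E
python3 - <<'E'
from plan import *
print("C",C,W((303,303),.091),"hubs",hub,"a",a,"S",S)
for k,t in enumerate(T):
    tip=[W(x,.085) for x in t[:2]]
    print(k+1,"S",S[k].round(4),"ang",np.degrees(ang[k]).round(1),"len",np.linalg.norm(tip[0]-tip[1]).round(4),"mid",((tip[0]+tip[1])/2).round(4))
    for s in(1,-1):
        d=s*np.array([np.cos(ang[k]),np.sin(ang[k])]);n=np.array([d[1],-d[0]])
        print("  pre",(S[k]+.029*d-.025*n).round(4),"yaw",np.degrees(np.arctan2(d[1],d[0])).round(1),"push dir",n.round(3), "r from C",np.linalg.norm(S[k]+.029*d-.025*n-C).round(3))
E
```

```text
C [0.5753495  0.06619133] [0.57494298 0.06678481] hubs [[ 0.65481642  0.02619282]
 [ 0.61554596  0.14692045]
 [ 0.49561637  0.10459581]
 [ 0.53541926 -0.01294374]] a [-0.46631244 -0.46198036 -0.44887049 -0.46730753] S [[ 0.65594952  0.02614589]
 [ 0.61539495  0.14679135]
 [ 0.49474949  0.10623678]
 [ 0.53530406 -0.01440868]]
1 S [0.6559 0.0261] ang -17.0 len 0.0696 mid [0.6526 0.0265]
  pre [0.691  0.0416] yaw -17.0 push dir [-0.292 -0.956] r from C 0.118
  pre [0.6209 0.0107] yaw 163.0 push dir [0.292 0.956] r from C 0.072
2 S [0.6154 0.1468] ang 19.8 len 0.0724 mid [0.6145 0.1454]
  pre [0.6342 0.1801] yaw 19.8 push dir [ 0.338 -0.941] r from C 0.128
  pre [0.5966 0.1135] yaw -160.2 push dir [-0.338  0.941] r from C 0.052
3 S [0.4947 0.1062] ang 94.1 len 0.0703 mid [0.495  0.1049]
  pre [0.4677 0.1334] yaw 94.1 push dir [0.997 0.072] r from C 0.127
  pre [0.5218 0.0791] yaw -85.9 push dir [-0.997 -0.072] r from C 0.055
4 S [ 0.5353 -0.0144] ang 56.0 len 0.0713 mid [ 0.5353 -0.0136]
  pre [0.5308 0.0236] yaw 56.0 push dir [ 0.829 -0.56 ] r from C 0.062
  pre [ 0.5398 -0.0524] yaw -124.0 push dir [-0.829  0.56 ] r from C 0.124
```

```bash
cat > go.py <<'E'
import sys
from h import *
def delta(x,y,z,yaw):
    o=robot.get_obs();M=R.from_euler("xyz",o["ee_rot"])
    d=M.inv().apply(np.array([x,y,z])-o["tool_pos"]);r=(M.inv()*R.from_euler("xyz",[np.pi,0,np.radians(yaw)])).as_rotvec()
    print("shift",d.round(4),"turn",r.round(3),"F",o["wrist_force"].round(1),"t",o["time"])
if __name__=="__main__": delta(*map(float,sys.argv[1:]))
E
python3 go.py .5308 .0236 .18 56
```

```text
shift [ 0.4865 -0.336   0.0502] turn [-0.002 -0.001 -0.52 ] F [-0.1 -0.3 -0.1] t 0.1
```

>>> {"op": "drive_tool", "data": {"series": [[0,[0.056,-0.039,0.01],[0,0,-0.1]],[0,[0.106,-0.073,0.02],[0,0,-0.2]],[0,[0.156,-0.108,0.025],[0,0,-0.3]],[0,[0.206,-0.142,0.03],[0,0,-0.4]],[0,[0.256,-0.177,0.03],[0,0,-0.52]]]}}

```text
time: 0.72
tool_pos: [0.3944, -0.2199, 0.1995]
ee_rot: [-3.14, -0.0, 0.981]
wrist_force: [2.0, 0.1, -0.4]
width: 0.0476
finger_force: 0.0
```

```bash
python3 go.py .5308 .0236 .18 56
```

```text
shift [ 0.2783 -0.022   0.0196] turn [-0.001 -0.     0.004] F [ 2.   0.1 -0.4] t 0.725
```

>>> {"op": "drive_tool", "data": {"series": [[0,[0.06,-0.004,0.01],[0,0,0]],[0,[0.12,-0.01,0.015],[0,0,0]],[0,[0.18,-0.016,0.02],[0,0,0]],[0,[0.24,-0.02,0.02],[0,0,0]],[0,[0.277,-0.022,0.02],[0,0,0]]]}}

```text
time: 1.35
tool_pos: [0.5312, 0.0226, 0.1797]
ee_rot: [-3.141, 0.0, 0.98]
wrist_force: [0.2, -0.2, 0.1]
width: 0.0009
finger_force: 0.0
```

```bash
python3 go.py .5308 .0236 .1 56
```

```text
shift [ 0.0007 -0.0008  0.0797] turn [-0.001  0.     0.003] F [ 0.2 -0.2  0.1] t 1.35
```

>>> {"op": "drive_tool", "data": {"series": [[0,[0,-0.001,0.04],[0,0,0]],[0,[0,-0.001,0.065],[0,0,0]],[0,[0,-0.001,0.075],[0,0,0]],[0,[0,-0.001,0.079],[0,0,0]],[0,[0,-0.001,0.079],[0,0,0]]]}}

```text
time: 1.98
tool_pos: [0.5304, 0.0203, 0.1023]
ee_rot: [3.14, -0.001, 0.977]
wrist_force: [-0.3, 0.2, -0.3]
width: 0.0004
finger_force: 0.0
```

>>> {"op": "drive_tool", "data": {"series": [[0,[0,0.002,0],[0,0,0]],[0,[0,0.003,0],[0,0,0]],[0,[0,0.004,0],[0,0,0]],[0,[0,0.005,0],[0,0,0]],[0,[0,0.005,0],[0,0,0]]]}}

```text
time: 2.6
tool_pos: [0.5341, 0.0177, 0.1015]
ee_rot: [-3.142, -0.0, 0.978]
wrist_force: [0.9, -0.1, 1.0]
width: 0.0003
finger_force: 0.1
```

>>> {"op": "drive_tool", "data": {"series": [[0,[0,0.0005,0],[0,0,0]],[0,[0,0.001,0],[0,0,0]],[0,[0,0.0015,0],[0,0,0]],[0,[0,0.002,0],[0,0,0]]]}}

```text
time: 3.1
tool_pos: [0.5355, 0.017, 0.1013]
ee_rot: [-3.141, -0.0, 0.978]
wrist_force: [-0.9, 1.8, 0.1]
width: 0.0002
finger_force: 0.9
```

>>> {"op": "drive_tool", "data": {"series": [[0,[0,0.0005,0],[0,0,0]],[0,[0,0.001,0],[0,0,0]],[0,[0,0.001,0],[0,0,0]]]}}

```text
time: 3.48
tool_pos: [0.5363, 0.0166, 0.1013]
ee_rot: [-3.14, -0.001, 0.978]
wrist_force: [-1.2, 3.3, 0.1]
width: 0.0002
finger_force: 1.7
```

>>> {"op": "drive_tool", "data": {"series": [[0,[0,0.0005,0],[0,0,0]],[0,[0,0.001,0],[0,0,0]],[0,[0,0.0015,0],[0,0,0]],[0,[0,0.0015,0],[0,0,0]]]}}

```text
time: 3.98
tool_pos: [0.5368, 0.0163, 0.1013]
ee_rot: [-3.138, -0.001, 0.978]
wrist_force: [-4.5, 6.2, 0.5]
width: 0.0007
finger_force: 3.0
```

>>> {"op": "drive_tool", "data": {"series": [[0,[0,0.0005,0],[0,0,0]],[0,[0,0.001,0],[0,0,0]],[0,[0,0.0015,0],[0,0,0]],[0,[0,0.0015,0],[0,0,0]]]}}

```text
time: 4.47
tool_pos: [0.537, 0.0162, 0.1012]
ee_rot: [-3.135, -0.0, 0.978]
wrist_force: [-6.6, 8.5, 3.6]
width: 0.0004
finger_force: 4.6
```

>>> {"op": "drive_tool", "data": {"series": [[0,[0,-0.01,0],[0,0,0]],[0,[0,-0.01,-0.04],[0,0,0]],[0,[0,-0.01,-0.07],[0,0,-0.1]],[0,[0,-0.01,-0.07],[0,0,-0.28]],[0,[0,-0.01,-0.07],[0,0,-0.46]]]}}

```text
time: 5.1
tool_pos: [0.5315, 0.0186, 0.1726]
ee_rot: [3.138, 0.003, 1.443]
wrist_force: [-0.5, -0.2, -0.2]
width: 0.0004
finger_force: 0.0
```

```bash
python3 - <<'E'
from plan import *
from go import delta
def pre(k,s,off=.021,r=.029):
    d=s*np.array([np.cos(ang[k]),np.sin(ang[k])]);n=np.array([d[1],-d[0]]);return S[k]+r*d-off*n
for k,s in((2,-1),(1,1),(1,-1),(0,1),(0,-1)): print(k+1,s,pre(k,s).round(4))
delta(*pre(2,-1),.165,94.1)
E
```

```text
3 -1 [0.5178 0.0788]
2 1 [0.6356 0.1764]
2 -1 [0.5952 0.1172]
1 1 [0.6898 0.0378]
1 -1 [0.6221 0.0145]
shift [ 0.058  -0.0213  0.0074] turn [ 0.004  0.003 -0.199] F [-0.5 -0.2 -0.2] t 5.1
```

>>> {"op": "drive_tool", "data": {"series": [[0,[0.04,-0.015,0],[0,0,-0.17]],[0,[0.058,-0.021,0.005],[0,0,-0.19]],[0,[0.058,-0.021,0.04],[0,0,-0.19]],[0,[0.058,-0.021,0.066],[0,0,-0.19]],[0,[0.058,-0.021,0.071],[0,0,-0.19]]]}}

```text
time: 5.72
tool_pos: [0.5166, 0.0796, 0.0983]
ee_rot: [-3.138, 0.002, 1.626]
wrist_force: [0.8, -0.5, 0.6]
width: 0.0004
finger_force: 0.0
```

```bash
python3 go.py .5178 .0788 .101 94.1
```

```text
shift [-0.0009  0.0012 -0.0027] turn [-0.003  0.002 -0.016] F [ 0.8 -0.5  0.6] t 5.725
```

>>> {"op": "drive_tool", "data": {"series": [[0,[0,-0.001,-0.002],[0,0,0]],[0,[0,-0.002,-0.002],[0,0,0]],[0,[0,-0.003,-0.002],[0,0,0]],[0,[0,-0.004,-0.002],[0,0,0]],[0,[0,-0.005,-0.002],[0,0,0]]]}}

```text
time: 6.35
tool_pos: [0.5132, 0.0799, 0.1029]
ee_rot: [3.14, 0.0, 1.628]
wrist_force: [2.1, 0.4, -0.1]
width: 0.0007
finger_force: 0.7
```

>>> {"op": "drive_tool", "data": {"series": [[0,[0,-0.001,0],[0,0,0]],[0,[0,-0.002,0],[0,0,0]],[0,[0,-0.002,0],[0,0,0]],[0,[0,-0.002,0],[0,0,0]]]}}

```text
time: 6.85
tool_pos: [0.5114, 0.0797, 0.1031]
ee_rot: [3.14, 0.0, 1.628]
wrist_force: [3.6, -1.2, 1.2]
width: 0.0006
finger_force: 2.1
```

>>> {"op": "drive_tool", "data": {"series": [[0,[0,-0.001,0],[0,0,0]],[0,[0,-0.002,0],[0,0,0]],[0,[0,-0.003,0],[0,0,0]],[0,[0,-0.003,0],[0,0,0]],[0,[0,-0.003,0],[0,0,0]]]}}

```text
time: 7.48
tool_pos: [0.5078, 0.0794, 0.1028]
ee_rot: [3.141, 0.001, 1.628]
wrist_force: [5.0, -2.2, 4.6]
width: 0.0003
finger_force: 3.1
```

Nut 3 gives way at about 5 N over more than 4 mm, so it is the loose one. I'll turn it a little more, then back off and look.

>>> {"op": "drive_tool", "data": {"series": [[0,[0,-0.001,0],[0,0,0]],[0,[0,-0.0015,0],[0,0,0]],[0,[0,-0.002,0],[0,0,0]],[0,[0,-0.002,0],[0,0,0]]]}}

```text
time: 7.98
tool_pos: [0.5057, 0.0794, 0.1027]
ee_rot: [3.141, 0.0, 1.628]
wrist_force: [4.3, -3.2, 4.4]
width: 0.0004
finger_force: 3.2
```

>>> {"op": "drive_tool", "data": {"series": [[0,[0,0.012,0],[0,0,0]],[0,[0,0.012,-0.04],[0,0,0]],[0.094,[0.04,0.012,-0.09],[0,0,0]],[0.094,[-0.1,0.012,-0.1],[0,0,0]],[0.094,[-0.12,0.012,-0.1],[0,0,0]]]}}

```text
time: 8.6
tool_pos: [0.5216, -0.0032, 0.1993]
ee_rot: [-3.138, -0.002, 1.635]
wrist_force: [0.9, -0.2, 0.1]
width: 0.0271
finger_force: 0.0
```

```bash
python3 - <<'E'
from h import *
print(robot.get_obs()["tool_pos"])
c,im=save("top","top2")
im=cv2.imread("pics/top2.png");x,y,w,h=165,155,125,120
t=cv2.resize(im[y:y+h,x:x+w],None,fx=5,fy=5,interpolation=cv2.INTER_CUBIC)
cv2.imwrite("pics/top2b.png",t)
E
```

```text
[ 0.52164358 -0.00324133  0.19932914]
```

View pics/top2b.png

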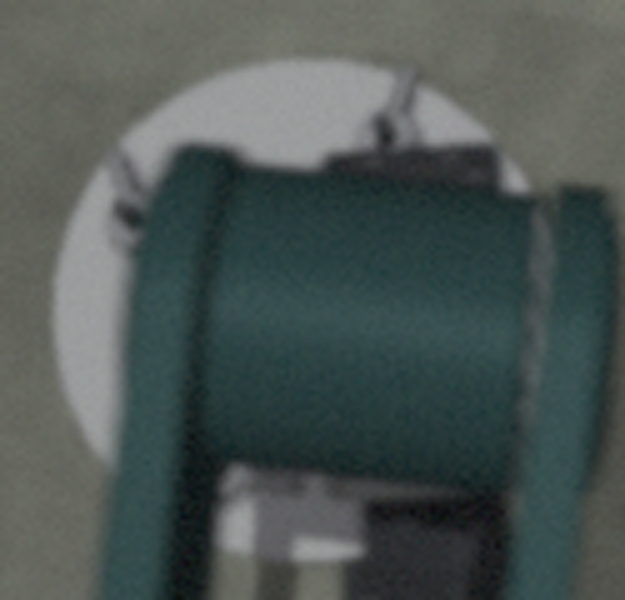

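The arm hides nut 3 in this view, so I'll look again once it is clear. I'm moving to the nearest ring now.

```bash
python3 go.py .4249 -.3378 .15 93
```

```text
shift [-0.3197 -0.114   0.0515] turn [-0.005  0.005  0.001] F [ 1.2 -4.5  0.3] t 8.65
```

>>> {"op": "drive_tool", "data": {"series": [[0.07,[-0.057,-0.022,0.01],[0,0,0]],[0.07,[-0.115,-0.045,0.02],[0,0,0]],[0.07,[-0.17,-0.068,0.03],[0,0,0]],[0.07,[-0.225,-0.09,0.04],[0,0,0]],[0.07,[-0.283,-0.113,0.05],[0,0,0]]]}}

```text
time: 9.28
tool_pos: [0.4245, -0.2935, 0.1481]
ee_rot: [-3.139, -0.005, 1.628]
wrist_force: [-0.2, -0.1, -0.4]
width: 0.07
finger_force: 0.0
```

>>> {"op": "drive_tool", "data": {"series": [[0.07,[0,0,0],[0,0,0]]]}}

```text
time: 9.4
tool_pos: [0.4231, -0.2952, 0.1471]
ee_rot: [-3.136, -0.006, 1.621]
wrist_force: [0.4, -0.2, -0.2]
width: 0.0699
finger_force: 0.0
```

```bash
python3 - <<'E'
from h import *
o=robot.get_obs();print(o["tool_pos"],o["ee_rot"])
save("top","top3");im=cv2.imread("pics/top3.png");x,y,w,h=165,155,125,120
t=cv2.resize(im[y:y+h,x:x+w],None,fx=4,fy=4,interpolation=cv2.INTER_CUBIC)
c,_=save("wrist","w3");wi=cv2.imread("pics/w3.png");print(proj(c,[.4249,-.3378,.024]))
a=cv2.resize(wi,(400,300));b=np.zeros((480,400,3),np.uint8);b[:300]=a
cv2.imwrite("pics/both3.png",np.hstack([t[:480,:400],b]))
E
```

```text
[ 0.42312873 -0.29519249  0.14709276] [-3.13585199 -0.00597633  1.62123298]
[281.2523231  253.39793806]
```

View pics/both3.png

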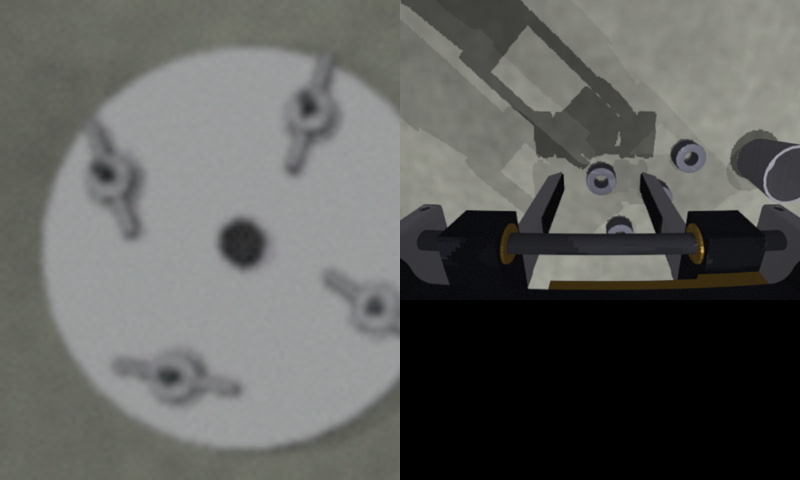

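The left panel shows nut 3 turned about 16° clockwise, with tips at (118,364)-(238,389). In the wrist panel the nearest ring is at (601,180), within about 1 px of its predicted position. Grasping it now.

>>> {"op": "drive_tool", "data": {"series": [[0.07,[-0.043,0,0],[0,0,0]],[0.07,[-0.043,0,0.03],[0,0,0]],[0.07,[-0.043,0,0.07],[0,0,0]],[0.07,[-0.043,0,0.1],[0,0,0]],[0.07,[-0.043,0,0.1],[0,0,0]]]}}

```text
time: 10.12
tool_pos: [0.4276, -0.3328, 0.0473]
ee_rot: [-3.137, -0.007, 1.63]
wrist_force: [-0.9, -0.1, -0.2]
width: 0.0702
finger_force: 0.0
```

```bash
python3 go.py .4249 -.3378 .030 93
```

```text
shift [-0.005  -0.0029  0.0173] turn [-0.005 -0.007  0.007] F [-0.9 -0.1 -0.2] t 10.125
```

>>> {"op": "drive_tool", "data": {"series": [[0.07,[-0.005,-0.003,0.01],[-0.005,-0.006,0]],[0.07,[-0.005,-0.003,0.017],[-0.005,-0.006,0]],[0.07,[-0.005,-0.003,0.017],[-0.005,-0.006,0]],[0.07,[-0.005,-0.003,0.017],[-0.005,-0.006,0]]]}}

```text
time: 10.62
tool_pos: [0.426, -0.342, 0.034]
ee_rot: [3.136, 0.007, 1.628]
wrist_force: [-0.1, 0.3, -0.6]
width: 0.0698
finger_force: 0.0
```

>>> {"op": "drive_tool", "data": {"series": [[0.03,[0,0,0],[0,0,0]],[0.03,[0,0,0],[0,0,0]],[0.03,[0,0,0],[0,0,0]],[0.03,[0,0,0],[0,0,0]],[0.03,[0,0,0],[0,0,0]]]}}

```text
time: 11.25
tool_pos: [0.4258, -0.3418, 0.0335]
ee_rot: [3.137, 0.006, 1.628]
wrist_force: [-0.6, 0.3, 0.7]
width: 0.0422
finger_force: 30.0
```

>>> {"op": "drive_tool", "data": {"series": [[0.03,[0,0,-0.03],[0,0,0]],[0.03,[0,0,-0.08],[0,0,0]],[0.03,[0,0,-0.14],[0,0,0]],[0.03,[0,0,-0.17],[0,0,0]],[0.03,[0,0,-0.17],[0,0,0]]]}}

```text
time: 11.88
tool_pos: [0.426, -0.3418, 0.2066]
ee_rot: [3.132, 0.011, 1.628]
wrist_force: [-0.5, 0.9, -1.3]
width: 0.0424
finger_force: 30.0
```

```bash
python3 - <<'E'
from plan import *
from go import delta
delta(*S[2],.2,93)
c,im=save("wrist","w4")
E
```

```text
shift [0.4434 0.0942 0.0026] turn [0.01  0.011 0.005] F [-0.5  0.9 -1.3] t 11.875
```

View pics/w4.png

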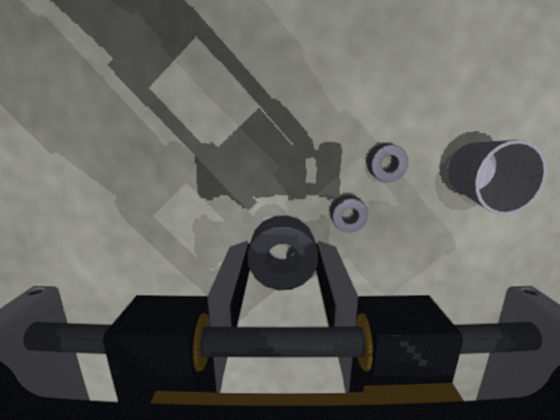

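The ring is held, with its outline spanning about x 249-318 and y 216-290. The 42 mm reading is a little under its 44 mm diameter, so I'll check where it sits between the pads.

```bash
python3 - <<'E'
from h import *
o=robot.get_obs();c=cal("wrist");M=R.from_euler("xyz",o["ee_rot"]);t=np.linspace(0,6.283,73)
for off in(0,.005,.01,-.005):
    for zt in(.0335-.024,.0335):
        P=[proj(c,o["tool_pos"]+M.apply([off+.022*np.cos(a),.022*np.sin(a),zt])) for a in t];P=np.array(P)
        print(off,round(zt,4),P.min(0).round(1),P.max(0).round(1))
im=cv2.imread("pics/w4.png");print(proj(c,o["tool_pos"]+M.apply([0,0,.0095])))
# Row profile through ring columns
g=cv2.cvtColor(im,cv2.COLOR_BGR2GRAY);print([int(g[r,280:289].mean()) for r in range(205,300,2)])
E
```

```text
0 0.0095 [246.4 229.8] [318.6 295.3]
0 0.0335 [250.5 217.4] [314.5 276.6]
0.005 0.0095 [246.1 221.7] [318.9 288.3]
0.005 0.0335 [250.2 210.2] [314.8 270.3]
0.01 0.0095 [245.8 213.5] [319.2 281.3]
0.01 0.0335 [250.  202.9] [315.  263.9]
-0.005 0.0095 [246.7 237.7] [318.3 302.1]
-0.005 0.0335 [250.7 224.6] [314.3 282.9]
[282.48385166 263.7702093 ]
[146, 144, 137, 133, 132, 93, 35, 39, 39, 39, 37, 67, 70, 66, 64, 58, 54, 54, 53, 63, 125, 128, 125, 117, 110, 106, 103, 54, 36, 35, 34, 34, 36, 35, 34, 41, 39, 38, 39, 39, 38, 37, 63, 146, 146, 143, 141, 140]
```

>>> {"op": "drive_tool", "data": {"series": [[0.03,[0.04,0.01,0],[0.005,0.005,0]],[0.03,[0.095,0.021,0],[0.01,0.01,0]],[0.03,[0.15,0.033,0],[0.01,0.01,0]],[0.03,[0.205,0.044,0],[0.01,0.01,0]],[0.03,[0.26,0.055,0],[0.01,0.01,0]]]}}

```text
time: 12.55
tool_pos: [0.4636, -0.0759, 0.1987]
ee_rot: [-3.132, -0.006, 1.627]
wrist_force: [0.7, 1.2, -0.8]
width: 0.0428
finger_force: 30.0
```

>>> {"op": "drive_tool", "data": {"series": [[0.03,[0.055,0.012,0],[0,0,0]],[0.03,[0.11,0.024,0],[0,0,0]],[0.03,[0.155,0.034,0],[0,0,0]],[0.03,[0.175,0.039,0],[0,0,0]],[0.03,[0.175,0.039,0],[0,0,0]]]}}

```text
time: 13.18
tool_pos: [0.4926, 0.1, 0.1994]
ee_rot: [-3.131, -0.004, 1.631]
wrist_force: [-0.5, -0.6, -0.4]
width: 0.0425
finger_force: 30.0
```

```bash
python3 - <<'E'
from go import *
o=robot.get_obs();print(o["tool_pos"],o["ee_rot"],o["width"]);delta(.4952,.1025,.17,93)
c,im=save("wrist","w5");print(proj(c,[.495,.1055,.119]),proj(c,[.495,.1055,.087]))
M=R.from_euler("xyz",o["ee_rot"]);print(proj(c,o["tool_pos"]+M.apply([.003,0,.0335])))
E
```

```text
[0.49260806 0.09995139 0.19937706] [-3.13096549 -0.00363909  1.63063795] 0.042492599538186
shift [0.0023 0.0031 0.0294] turn [-0.011 -0.004  0.008] F [-0.5 -0.6 -0.4] t 13.175
[286.81847294 219.82635605] [286.70855793 209.3780164 ]
[282.52251379 243.9569254 ]
```

View pics/w5.png

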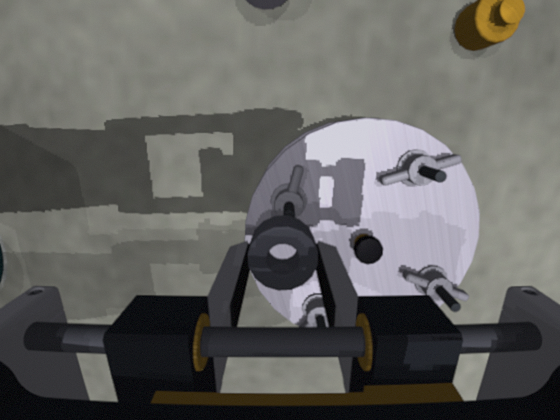

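The wrist view shows the ring above nut 3, whose stud is visible at about (289,208) just past the ring. Other stud tips are near (440,176) and (458,302), and the port is at (369,250). I'll compare these with their projections.

```bash
python3 - <<'E'
from plan import *
c=cal("wrist")
for k in range(4): print(k+1,proj(c,[*S[k],.119]).round(1),proj(c,[*S[k],.087]).round(1))
print("port",proj(c,[*C,.091]).round(1))
im=cv2.imread("pics/w5.png");g=cv2.cvtColor(im,cv2.COLOR_BGR2GRAY)
m=((g<60)).astype(np.uint8)
for x0,y0,x1,y1 in((410,150,460,190),(425,270,475,315),(345,225,390,270),(270,185,310,216)):
    n,l,s,ce=cv2.connectedComponentsWithStats(m[y0:y1,x0:x1].copy())
    print([(s[i][:4]+[x0,y0,0,0],int(s[i][4])) for i in range(1,n) if s[i][4]>15])
E
```

```text
1 [452.8 308.9] [436.6 290.9]
2 [437.8 178.5] [420.7 172.5]
3 [286.4 217.5] [286.3 207.3]
4 [320.7 339.8] [317.4 319.1]
port [366.8 253.1]
[(array([410, 155,  11,   8]), 35), (array([418, 166,  22,  15]), 185)]
[(array([425, 271,  18,  11]), 114), (array([436, 286,  23,  25]), 243), (array([425, 295,  20,  20]), 237)]
[(array([353, 234,  29,  30]), 663)]
[(array([275, 202,  20,  14]), 158)]
```

Everything agrees to within about 2.5 mm. Lowering with a small correction along +y.

>>> {"op": "drive_tool", "data": {"series": [[0.03,[0.004,0.003,0],[-0.01,-0.004,0]],[0.03,[0.004,0.003,0.02],[-0.01,-0.004,0]],[0.03,[0.004,0.003,0.035],[-0.01,-0.004,0]],[0.03,[0.004,0.003,0.04],[-0.01,-0.004,0]],[0.03,[0.004,0.003,0.04],[-0.01,-0.004,0]]]}}

```text
time: 13.85
tool_pos: [0.4963, 0.1029, 0.1623]
ee_rot: [3.137, 0.0, 1.627]
wrist_force: [-0.2, 0.3, -0.3]
width: 0.0428
finger_force: 30.0
```

```bash
python3 - <<'E'
from go import *
o=robot.get_obs();print(o["tool_pos"],o["ee_rot"],o["width"]);delta(.4952,.104,.1205,93)
c,im=save("wrist","w6");save("side","s6")
cv2.imwrite("pics/m6.png",np.hstack([cv2.resize(im[180:320,190:390],(400,280)),cv2.resize(imaging.snapshot("side")[180:320,170:370],(400,280))])[:,:,::-1])
E
```

```text
[0.49629977 0.10289559 0.16225937] [3.13725726e+00 1.43561606e-04 1.62718472e+00] 0.042759775296327726
shift [ 0.0012 -0.0012  0.0418] turn [0.004 0.    0.004] F [-0.2  0.3 -0.3] t 13.85
```

View pics/m6.png

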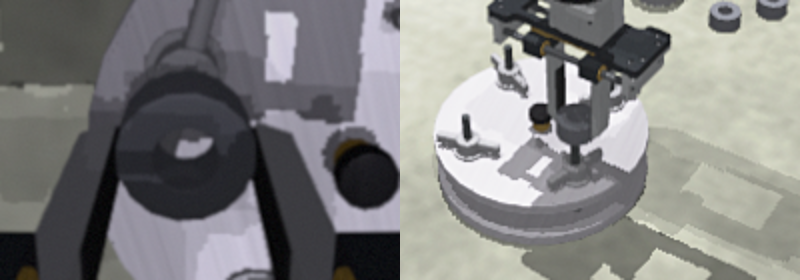

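In the side panel the ring at x=576 sits centred over the stud at x=575. Lowering gently.

>>> {"op": "drive_tool", "data": {"series": [[0.03,[0.001,-0.001,0.008],[0.004,0,0]],[0.03,[0.001,-0.001,0.016],[0.004,0,0]],[0.03,[0.001,-0.001,0.022],[0.004,0,0]],[0.03,[0.001,-0.001,0.022],[0.004,0,0]]]}}

```text
time: 14.5
tool_pos: [0.495, 0.1042, 0.1396]
ee_rot: [-3.141, 0.0, 1.628]
wrist_force: [0.3, 1.2, -0.0]
width: 0.0421
finger_force: 30.0
```

The ring is 13 mm down over the stud with no vertical force, so it is threaded on.

>>> {"op": "drive_tool", "data": {"series": [[0.03,[0,0,0.006],[0,0,0]],[0.03,[0,0,0.012],[0,0,0]],[0.03,[0,0,0.016],[0,0,0]],[0.03,[0,0,0.017],[0,0,0]],[0.03,[0,0,0.017],[0,0,0]]]}}

```text
time: 15.12
tool_pos: [0.4956, 0.1042, 0.1236]
ee_rot: [3.141, 0.0, 1.628]
wrist_force: [0.1, -0.2, 0.4]
width: 0.0423
finger_force: 30.0
```

>>> {"op": "drive_tool", "data": {"series": [[0.03,[0,0,0.001],[0,0,0]],[0.03,[0,0,0.002],[0,0,0]],[0.03,[0,0,0.002],[0,0,0]]]}}

```text
time: 15.5
tool_pos: [0.4955, 0.1042, 0.1215]
ee_rot: [3.141, 0.0, 1.628]
wrist_force: [-0.2, -0.3, -0.2]
width: 0.0419
finger_force: 30.0
```

>>> {"op": "drive_tool", "data": {"series": [[0.046,[0,0,0],[0,0,0]],[0.05,[0,0,0],[0,0,0]],[0.065,[0,0,0],[0,0,0]],[0.065,[0,0,0],[0,0,0]]]}}

```text
time: 16.0
tool_pos: [0.4956, 0.1042, 0.1216]
ee_rot: [3.14, 0.0, 1.628]
wrist_force: [-1.1, 0.3, 0.3]
width: 0.0638
finger_force: 0.0
```

>>> {"op": "drive_tool", "data": {"series": [[0.065,[0,0,-0.01],[0,0,0]],[0.065,[0,0,-0.04],[0,0,0]],[0.065,[0,0,-0.09],[0,0,0]],[0.065,[-0.05,0,-0.12],[0,0,0]],[0.065,[-0.11,0,-0.12],[0,0,0]]]}}

```text
time: 16.62
tool_pos: [0.5035, -0.0061, 0.2465]
ee_rot: [3.132, 0.002, 1.631]
wrist_force: [0.6, 0.4, 0.1]
width: 0.065
finger_force: 0.0
```

>>> {"op": "drive_tool", "data": {"series": [[0.065,[-0.06,0,0],[0,0,0]],[0.065,[-0.12,0,0],[0,0,0]],[0.065,[-0.18,0,0],[0,0,0]],[0.065,[-0.18,0,0],[0,0,0]],[0.065,[-0.18,0,0],[0,0,0]]]}}

```text
time: 17.25
tool_pos: [0.512, -0.1851, 0.2421]
ee_rot: [3.14, -0.0, 1.627]
wrist_force: [0.1, 0.4, -0.4]
width: 0.0651
finger_force: 0.0
```

```bash
python3 - <<'E'
from h import *
print(robot.get_obs()["tool_pos"])
_,a=save("top","t7");_,b=save("side","s7")
cv2.imwrite("pics/m7.png",np.hstack([cv2.resize(a[155:275,165:290],(400,384)),cv2.resize(b[180:320,170:315],(400,384))])[:,:,::-1])
E
```

```text
[ 0.51195396 -0.1851443   0.24206605]
```

View pics/m7.png

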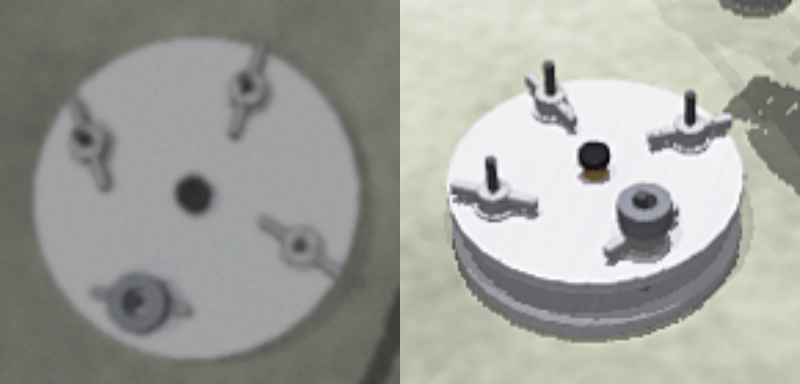

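The ring lies flat on nut 3 around its stud, at (140,302) in the top panel. The nut is still turned, with its wings at about 13° in the image against -4° at the start. Nothing else in these views has moved, so I'm handing in.

```bash
python3 -c "
from bench import robot
print(robot.close_job())"
```

```text
the job is handed in; nothing more can be done
None
```

I found the loose wing nut, turned it about 16° clockwise and left the grey marker ring lying flat on it around its stud; the job is handed in at about 17 s of the 69 s allowed, but the hand-in returned no verdict.

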